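# Hold the recessed reset of a dental-lab control unit

### The arm

A 6-joint arm with a two-finger parallel gripper is mounted at the origin on the work surface. World frame = base frame: x ahead of the robot, y to its left, z up, the work surface at z = 0. Lengths are in m, angles in degrees, forces in N, time in s.
With the tool pointing down it reaches from about 0.3 to 0.75 m from the base axis. Payload 8.5 kg.
Tool frame: the origin (TCP) lies at the centre of the arm's flange, where the gripper is bolted on; the fingertips stand manip.tips_ahead ahead of it and the grasp point (between the pads) lies 155 mm ahead of it (manip.tips_ahead is the distance from the TCP to the fingertips, in m); z points along the fingers, y is the line along which they close (so a half turn about z gives the same grasp; the last joint's range is limited). The gripper opens to 85 mm and grips with 20 to 120 N. Pads are 22 mm wide; open, the fingers measure 114 mm over their backs; the gripper's body (76 mm by 85 mm) begins 54 mm behind the grasp point. The pads swing forward as they close: fully open they stand 13 mm farther back than shut.
Start: joints at [-82.351, 21.807, 74.336, -0, 83.858, -12.336], TCP at [0.188, -0.517, 0.405] pointing down, gripper open.
Joint ranges: [-178.18, 178.18], [-50.72, 133.34], [12.68, 142.11], [-81.47, 261.47], [9.98, 163.14], [-165.26, 165.26]. Speed limits (degrees/s): [136.94, 136.94, 180, 180, 180, 180].

### API

Orientations are given as [roll, pitch, yaw] about the fixed x, y, z axes, in that order (R = Rz(yaw) Ry(pitch) Rx(roll)).
In Python, from plant import manip, viewer, order gives the robot as it stands.
- The arm moves only by the tool apply_moves, never from a script. Its arguments are lists of equal length, an entry for each row: "xyz": the shift along the tool's x, y, z in mm, a list of three; "turn": the turn about the tool's z in degrees; "fingers": the opening, from -1 (shut) to 1 (fully open). In form: {"xyz": [[tx, ty, tz], ...], "turn": [turn, ...], "fingers": [fingers, ...]}. A call has exactly 5 rows; each row is the pose to reach, as a shift and turn from the pose commanded when the call began, along the tool's axes at that moment; what a row does not reach only later rows make up. A row lasts 1/10 s, in which the tool goes at most 50 mm and 8.59 degrees, less where a joint would pass 70% of its speed; a pose out of reach is approached as far as the arm can. A call with a gripper value outside its range is refused whole. The fingers move at their own pace and stop on an object; "squeeze" is the grip in N (left out, the last holds). Time passes only in rows, so rows that repeat a pose let the fingers close, or fill a call up. It gives the time, the measured TCP pose, the force, the opening and the grip force at its end, in the units of the state.
- manip.get_state(): the state, without advancing time (a new reading comes with each control period).
- viewer.grab_frame(name): name is "scene" or "top" or "wrist"; returns (picture, depth): 480x640x3 uint8, red, green, blue; 480x640 float32, m along the optical axis (not along the pixel's ray), 0 where there is no reading.
- viewer.camera_params(name): a dict with "fx", "fy", "cx", "cy" (pixels), "rvec" (rotation vector, rad) and "tvec" (3), from world to camera coordinates, as OpenCV has them. Camera axes: x right, y down, z forward; pixel columns grow to the right and rows downward; lengths in m; the calibration is good to about 2 mm. A picture is of the moment at which its call begins: read the wrist's pose just before it. camera_params takes no time and is no camera call; for the wrist camera it gives the pose at the moment of the call.
- order.job_done(): hands the job in; it is judged then, once.
The state is a dict: "clock": time; "q": joint angles; "dq": joint speeds; "joint_efforts": joint torques, N m; "ee_pos": TCP position; "eef_rot": TCP orientation; "ft_force": force on the tool from outside, world axes, zero at the start; "ft_torque": the same for the moment, N m; "opening": finger opening in m; "gripper_force": force on a finger pad.
Only numpy, scipy, OpenCV 4.12 (cv2) and the standard library are available. Lean on these libraries where they do the work, as an engineer would, in place of code of your own. Each camera call takes 0.05 s, during which the arm holds its last target. There are 200 camera calls.

### The job

The bench control unit has tripped: take the yellow-handled reset pin out of its socket on the freely spinning instrument stand and, keeping it roughly upright, put its steel tip through the red-ringed hole in the unit's top and press the recessed green button down. Finish while still gripping the pin and holding the button fully down; press firmly but do not ram it. Leave the other two instruments standing in the stand and everything else on the bench where it is.

Things in the scene. Friction and masses are not known exactly. Their poses are not given: they have to be found in the camera images.
- turntable: White round instrument stand, 210 mm wide, at a fixed place but spinning freely (hardly any friction, no stops) about its upright axis; a 40 mm high steel stub at its centre. Three blue socket blocks, 30 x 30 mm, tops 66 mm above the bench, centred 75 mm from the axis, 120 degrees apart, each with an 11 mm upright through hole holding one instrument. Origin: on the axis at bench height; z up.
- reset_pin: Loose reset pin, about 60 g, 116 mm long, upright in any one of the sockets. From the tip up: steel shaft 7 mm wide, 40 mm long; yellow collar 22 mm wide, 6 mm thick, resting on the block; round yellow handle 18 mm wide, 70 mm long. Origin: centre of the tip; z towards the handle. At first the tip is 26 mm and the top 142 mm above the bench; the tip must rise 45 mm to clear the socket.
- pin_tip (a point): Centre of the steel tip of the reset pin (lower end); axes as the pin.
- pin_grip (a point): Point on the pin's axis in the upper half of its yellow handle, 86 mm from the tip and 30 mm below its upper end: a good place for the finger pads, from above, any yaw.
- wax_carver: Wax carver with a thinner green handle (12 mm across) and a small steel blade on top, standing in another socket of the stand, its upper end 157 mm above the bench. To be left in its socket. Origin at its lower end, z up.
- modelling_brush: Brush with a thinner dark wooden handle (12 mm across), brass ferrule and black bristles on top, standing in the remaining socket, its upper end 156 mm above the bench. To be left in its socket. Origin at its lower end, z up.
- control_unit: Control unit, fixed to the bench: grey box 160 mm (x) x 200 mm (y) x 85 mm high with a flat white top, blue front with a dark display and black knob towards -x, black cooling slots in the top. Origin: centre of its underside, at bench height; turned about z by up to half a radian.
- aperture (a point): Centre of the mouth of the reset hole, in the plane of the unit's top, 85 mm above the bench: round upright hole 16 mm wide, straight walls, ringed in red; z up. It lies 30 mm towards the unit's front (its -x) and 45 mm towards its own +y side from the unit's centre. The green button is in the hole, its top 14 mm below the mouth.
- reset_button (a joint): Travel of the green reset button, in m: 0 up, 0.006 fully down, straight downward. A spring pushes it back: it begins to move at about 2 N and is fully down at about 6 N; it springs up when let go.
- button_top (a point): Centre of the upper face of the green button (14 mm across), 71 mm above the bench when up, 65 mm when fully down; moves with it.
- jaw_cast: Loose white plaster cast of a jaw, 55 x 60 mm, 33 mm high, on the left side; leave alone. Origin at its underside.
- amber_bottle: Loose amber bottle 54 mm across, 120 mm tall, at the back; leave alone. Origin at its underside.
- acrylic_jar: Loose white jar 70 mm across, 85 mm tall, at the back; leave alone. Origin at its underside.
- bur_block: Loose black block 50 x 70 mm, 22 mm high, with small steel burs standing in it (48 mm high in all), at the back; leave alone. Origin at its underside.
- palette: Loose white mixing palette 90 x 160 mm, 14 mm high, at the right side; leave alone. Origin at its underside.

How it is judged:
By the outcome, as a careful person would: the job done as asked, in the order asked, and still so for the second after the job is handed in, while the arm keeps its last pose, push and grip.
It also fails if it takes over 54 s, if anything falls off the work surface, if the arm or the gripper's body presses on something with over 40 N, if the wrist force passes 120 N, or if a joint passes its speed limit or range.

## Working session

There is one attempt and no reset: what is moved stays moved. The work goes in short steps, Python scripts to look and compute and a tool call to move; the robot and the scene stay as the last step left them, time stands still between calls to the robot, and variables do not carry over. Pictures are saved under pics/ and viewed, at most 10 in all, crops included, and the job is handed in when it is done.

Besides the shell and the picture viewer there is one more tool, called by a JSON object that holds its "name" and its "arguments", one argument or row to a line. apply_moves: Moves the arm, as the interface text tells. Its arguments: {"type":"object","properties":{"xyz":{"type":"array","items":{"type":"array","items":{"type":"number"}}},"turn":{"type":"array","items":{"type":"number"}},"fingers":{"type":"array","items":{"type":"number"}},"squeeze":{"type":"number"}},"required":["xyz","turn","fingers"]}

```bash
mkdir -p pics; ls
cat > h.py <<'E'
import numpy as np, cv2
from plant import manip, viewer, order
def cam(n):
    p=viewer.camera_params(n); R=cv2.Rodrigues(np.array(p['rvec'],float))[0]
    return p,R,np.array(p['tvec'],float).ravel()
def ray(c,u,v,z):
    p,R,t=c; d=R.T@np.array([(u-p['cx'])/p['fx'],(v-p['cy'])/p['fy'],1]); o=-R.T@t
    return o+d*(z-o[2])/d[2]
def cloud(c,D):
    p,R,t=c; v,u=np.mgrid[:480,:640]
    P=np.stack([(u-p['cx'])/p['fx']*D,(v-p['cy'])/p['fy']*D,D],-1)
    return (P-t)@R
E
python3 - <<'E'
from h import *
print(manip.get_state(), manip.tips_ahead)
for n in ['top','scene']:
    c=cam(n); I,D=viewer.grab_frame(n); np.savez('pics/%s.npz'%n,I=I,D=D)
    print(n,c)
    cv2.imwrite('pics/%s.png'%n,I[:,:,::-1])
E
```

```text
pics
{'clock': 0.0, 'q': array([-8.23504511e+01,  2.18417060e+01,  7.43851764e+01,  9.33735409e-04,
        8.38583511e+01, -1.23360533e+01]), 'dq': array([ 0.06258345,  0.05627009, -0.05319709, -0.01279255, -0.07561473,
       -0.03628019]), 'joint_efforts': array([-2.73213536e-04, -4.48458910e+01, -2.31281519e+01, -2.48996303e-04,
        4.76310684e-03, -5.89021994e-06]), 'ee_pos': array([ 0.18797199, -0.51683568,  0.40410239]), 'eef_rot': array([-1.79916933e+02, -1.91165124e-02,  1.99854877e+01]), 'ft_force': array([-0.41837115, -0.4010755 , -0.40587241]), 'ft_torque': array([-0.03939762,  0.00403958,  0.01331747]), 'gripper_force': 0.0, 'opening': 0.08537740170339195} 0.1734
top ({'fx': 558.9095071252966, 'fy': 558.9095071252966, 'cx': 320.12047121088546, 'cy': 236.43277494492355, 'rvec': array([ 2.13289767, -2.12924088,  0.20049114]), 'tvec': array([-0.05764518,  0.58530129,  1.50696025])}, array([[ 9.76664587e-04, -9.99965802e-01,  8.21226671e-03],
       [-9.83922666e-01, -2.42758001e-03, -1.78578536e-01],
       [ 1.78592365e-01, -7.90582402e-03, -9.83891389e-01]]), array([-0.05764518,  0.58530129,  1.50696025]))
scene ({'fx': 554.6862035785335, 'fy': 554.6862035785335, 'cx': 314.9763303858949, 'cy': 237.07198391614034, 'rvec': array([ 2.02509926,  1.04554958, -0.54158355]), 'tvec': array([-0.30119454, -0.22232896,  1.86188738])}, array([[ 0.57113414,  0.82062826, -0.01936617],
       [ 0.48923729, -0.35925022, -0.79472395],
       [-0.65913023,  0.44441932, -0.60666201]]), array([-0.30119454, -0.22232896,  1.86188738]))
```

View pics/top.png

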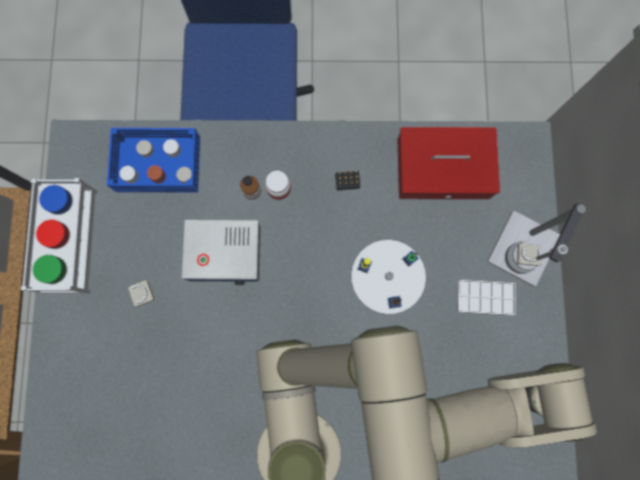

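View pics/scene.png

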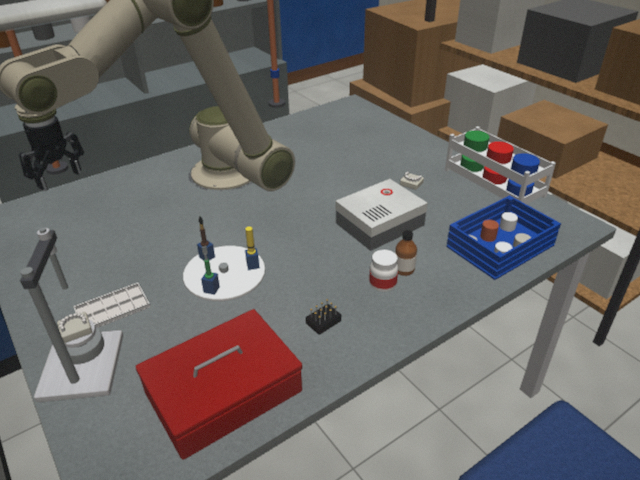

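The top view shows the yellow pin near (366,263), the carver (411,258), the brush (395,302), the stand centre (389,276) and the red ring (203,260). The scene view agrees, with the yellow handle at (250,237).

Run:
```python
from h import *
d=np.load('pics/top.npz'); I=d['I'];D=d['D'];c=cam('top')
H=cv2.cvtColor(I,cv2.COLOR_RGB2HSV); h,s,v=[H[...,i].astype(int) for i in range(3)]
P=cloud(c,D)
def box(m,u0,u1,v0,v1):
    z=np.zeros_like(m); z[v0:v1,u0:u1]=m[v0:v1,u0:u1]; return z
Y=box((h>20)&(h<35)&(s>120),350,430,235,315)
vv,uu=np.nonzero(Y); print('yellow',len(uu),uu.mean(),vv.mean(),'zmax',P[Y][:,2].max())
T=Y&(P[...,2]>.13); print('top pts',T.sum(),P[T].mean(0), ray(c,*[a.mean() for a in np.nonzero(T)[::-1]],.142))
Rm=box(((h<8)|(h>172))&(s>110),190,218,248,272)
vv,uu=np.nonzero(Rm); (a,b),r=cv2.minEnclosingCircle(np.stack([uu,vv],1).astype(np.float32)); print('ring',len(uu),uu.mean(),vv.mean(),a,b,r,ray(c,uu.mean(),vv.mean(),.085),ray(c,a,b,.085),P[Rm].mean(0))
W=box((s<40)&(v>170),345,432,232,318); k=cv2.findContours(W.astype(np.uint8),0,1)[0]; k=max(k,key=cv2.contourArea); e=cv2.fitEllipse(cv2.convexHull(k)); print('disc',e,P[W][:,2].mean()); ax=ray(c,*e[0],float(np.median(P[W][:,2])));print(ax)
B=box((h>105)&(h<130)&(s>100),350,430,235,315)
n,l,st,cc=cv2.connectedComponentsWithStats(B.astype(np.uint8))
for i in range(1,n):
    if st[i,4]>8: print(st[i],cc[i],ray(c,*cc[i],.066))
U=box((s<40)&(v>150)&(abs(P[...,2]-.085)<.012),170,270,210,290);k=max(cv2.findContours(U.astype(np.uint8),0,1)[0],key=cv2.contourArea)
r=cv2.minAreaRect(k);print(r,[ray(c,*q,.085).round(3) for q in cv2.boxPoints(r)])
# scene
d=np.load('pics/scene.npz'); I=d['I'];D=d['D'];c2=cam('scene');P2=cloud(c2,D)
H=cv2.cvtColor(I,cv2.COLOR_RGB2HSV); h,s,v=[H[...,i].astype(int) for i in range(3)]
Y=box((h>20)&(h<35)&(s>120),235,270,215,270);vv,uu=np.nonzero(Y);print(len(uu),vv.min(),vv.max())
t=vv<vv.min()+2;print(uu[t].mean(),vv.min(),ray(c2,uu[t].mean(),vv.min()+2,.142), P2[Y].mean(0))
Rm=box(((h<8)|(h>172))&(s>100),375,400,182,202);vv,uu=np.nonzero(Rm);print(len(uu),ray(c2,(uu.min()+uu.max())/2,(vv.min()+vv.max())/2,.085))
```

```text
yellow 40 365.775 262.25 zmax 0.14584230192465975
top pts 27 [ 0.50420187 -0.17716981  0.14103405] [ 0.50407034 -0.1770848   0.142     ]
ring 20 202.5 258.75 202.65789794921875 259.2631530761719 5.431687355041504 [0.51736351 0.26211018 0.085     ] [0.51596248 0.26162939 0.085     ] [0.51729255 0.26199732 0.08556595]
disc ((388.1878967285156, 276.412353515625), (72.98190307617188, 74.75519561767578), 130.9101104736328) 0.030646778604897482
[ 0.47713889 -0.24848469  0.02223499]
[405 257   7   7  14] [407.35714286 260.21428571] [ 0.51716184 -0.29646649  0.066     ]
[390 298   4   9  17] [390.76470588 302.58823529] [ 0.40116942 -0.24829054  0.066     ]
((219.49996948242188, 249.0), (74.99998474121094, 57.99999237060547), -0.0) [array([0.465, 0.315, 0.085]), array([0.624, 0.322, 0.085]), array([0.625, 0.117, 0.085]), array([0.465, 0.114, 0.085])]
159 227 253
248.72727272727272 227 [ 0.51060351 -0.18263339  0.142     ] [ 0.50900846 -0.18239051  0.10671532]
29 [0.51633355 0.25872656 0.085     ]
```

{"name": "apply_moves", "arguments": {
  "xyz": [
    [40,-20,0],
    [80,-40,0],
    [120,-60,0],
    [160,-80,0],
    [200,-100,0]
  ],
  "turn": [-8,-16,-24,-32,-40],
  "fingers": [1,1,1,1,1]
}}

```text
clock: 0.6
ee_pos: [0.3427, -0.353, 0.4045]
eef_rot: [-180.0, -0.0, 60.3]
ft_force: [0.4, -1.2, 0.6]
opening: 0.0854
gripper_force: 0.0
```

```bash
cat >> h.py <<'E'
def delta(target,yaw):
    "tool-axes shift (mm) and turn for tool-down TCP target"
    s=manip.get_state(); y=np.radians(s['eef_rot'][2]); d=np.array(target)-s['ee_pos']
    print('t',s['clock'],'pos',s['ee_pos'].round(4),'rot',s['eef_rot'].round(2))
    print('shift mm',(1000*np.array([d[0]*np.cos(y)+d[1]*np.sin(y),d[0]*np.sin(y)-d[1]*np.cos(y),-d[2]])).round(1),'turn',round(s['eef_rot'][2]-yaw,1))
E
python3 -c "
from h import *
delta([.508,-.181,.40],65.5)"
```

```text
t 0.6 pos [ 0.3427 -0.353   0.4045] rot [-1.7998e+02 -2.0000e-02  6.0300e+01]
shift mm [231.4  58.4   4.5] turn -5.2
```

{"name": "apply_moves", "arguments": {
  "xyz": [
    [46,12,0],
    [92,23,0],
    [138,35,0],
    [184,46,0],
    [231,58,4]
  ],
  "turn": [-1,-2,-3,-4,-5],
  "fingers": [1,1,1,1,1]
}}

```text
clock: 1.1
ee_pos: [0.5086, -0.1818, 0.4009]
eef_rot: [180.0, 0.0, 65.0]
ft_force: [0.7, -1.7, -0.0]
opening: 0.0853
gripper_force: 0.0
```

Run:
```python
from h import *
delta([.508,-.181,.40],65.5)
c=cam('wrist'); I,D=viewer.grab_frame('wrist'); np.savez('pics/w1.npz',I=I,D=D); cv2.imwrite('pics/w1.png',I[:,:,::-1])
print(c)
```

```text
t 1.1 pos [ 0.5086 -0.1818  0.4009] rot [1.7997e+02 1.0000e-02 6.5020e+01]
shift mm [ 0.5 -0.9  0.9] turn -0.5
({'fx': 375.8284182099032, 'fy': 375.8284182099032, 'cx': 317.0594189637645, 'cy': 241.5732416817465, 'rvec': array([-2.74736066,  0.60917533,  0.1011699 ]), 'tvec': array([-0.53845862,  0.00588095,  0.39267713])}, array([[ 0.90634586, -0.42253553,  0.00095403],
       [-0.39954443, -0.85629055,  0.32730832],
       [-0.13748246, -0.29703572, -0.94491711]]), array([-0.53845862,  0.00588095,  0.39267713]))
```

View pics/w1.png

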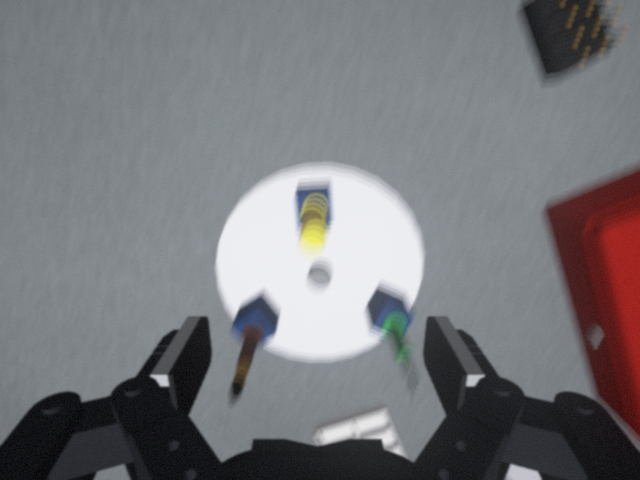

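The wrist view (motion blurred) shows the pin's top near (313,238) and its block at (313,200); the two other instruments are to the lower left and right. I'll measure on a settled frame.

```bash
cat > meas.py <<'E'
from h import *
def meas():
    viewer.grab_frame('wrist'); c=cam('wrist'); I,D=viewer.grab_frame('wrist'); P=cloud(c,D)
    H=cv2.cvtColor(I,cv2.COLOR_RGB2HSV); h,s,v=[H[...,i].astype(int) for i in range(3)]
    Y=((h>20)&(h<35)&(s>110)&(v>60)); Y[:, :200]=0; Y[:,450:]=0
    n,l,st,cc=cv2.connectedComponentsWithStats(Y.astype(np.uint8)); Y=l==1+np.argmax(st[1:,4])
    vv,uu=np.nonzero(Y); print('px',len(uu),uu.min(),uu.max(),vv.min(),vv.max(),'cam',(-c[1].T@c[2]).round(3))
    Q=P[Y]; 
    for a,b in [(.13,.15),(.10,.13),(.078,.10)]:
        q=Q[(Q[:,2]>a)&(Q[:,2]<b)]; print(a,len(q),np.median(q,0).round(4) if len(q) else '', q[:,:2].min(0).round(4) if len(q) else '', q[:,:2].max(0).round(4) if len(q) else '')
    T=Y&(P[...,2]>.138)
    if T.sum():
        vv,uu=np.nonzero(T); print('top',ray(c,uu.mean(),vv.mean(),.142).round(4),T.sum(),uu.mean(),vv.mean())
    W=(s<40)&(v>150)&(abs(P[...,2])<.035); W[350:]=0
    k=max(cv2.findContours(W.astype(np.uint8),0,1)[0],key=cv2.contourArea); hull=cv2.convexHull(k)
    zt=float(np.median(P[W][:,2])); X=np.array([ray(c,*p[0],zt)[:2] for p in hull])
    (x,y),r=cv2.minEnclosingCircle((X*1000).astype(np.float32)); print('disc',x,y,r,zt)
    return c,I,D
if __name__=='__main__': meas(); delta([.508,-.181,.40],65.5)
E
python3 meas.py
```

```text
px 494 298 322 240 264 cam [ 0.545 -0.103  0.369]
0.13 492 [ 0.5053 -0.1789  0.1415] [ 0.497  -0.1876] [ 0.5133 -0.171 ]
0.1 0   
0.078 0   
top [ 0.5053 -0.1788  0.142 ] 494 309.81983805668017 252.00607287449392
disc 481.6380310058594 -246.07876586914062 113.3759765625 0.021522363296066483
t 1.25 pos [ 0.5087 -0.1815  0.3999] rot [-1.7992e+02 -2.0000e-02  6.5240e+01]
shift mm [ 0.1 -0.9 -0.1] turn -0.3
```

```bash
python3 -c "
from h import *
delta([.505,-.1785,.267],68)"
```

```text
t 1.25 pos [ 0.5087 -0.1815  0.3999] rot [-1.7992e+02 -2.0000e-02  6.5240e+01]
shift mm [  1.2  -4.7 132.9] turn -2.8
```

{"name": "apply_moves", "arguments": {
  "xyz": [
    [1,-5,20],
    [1,-5,50],
    [1,-5,85],
    [1,-5,115],
    [1,-5,133]
  ],
  "turn": [-1,-2,-3,-3,-3],
  "fingers": [1,1,1,1,1]
}}

```text
clock: 1.75
ee_pos: [0.5023, -0.1813, 0.2656]
eef_rot: [-179.8, -0.0, 67.9]
ft_force: [-0.4, 0.2, -0.4]
opening: 0.0851
gripper_force: 0.0
```

Run:
```python
from meas import *
c,I,D=meas(); delta([.505,-.1785,.267],68); cv2.imwrite('pics/w2.png',I[:,:,::-1])
```

```text
px 5258 298 353 296 420 cam [ 0.534 -0.103  0.232]
0.13 3111 [ 0.5061 -0.1757  0.1411] [ 0.4964 -0.1881] [ 0.5138 -0.17  ]
0.1 1788 [ 0.5081 -0.1718  0.1176] [ 0.4986 -0.178 ] [ 0.5136 -0.1702]
0.078 336 [ 0.508  -0.1718  0.0958] [ 0.4993 -0.1779] [ 0.5136 -0.1704]
top [ 0.5059 -0.1771  0.142 ] 2371 325.3369886123998 393.5723323492197
disc 485.00457763671875 -235.19418334960938 103.28618621826172 0.021502923956966596
t 1.85 pos [ 0.5024 -0.1813  0.2656] rot [-1.7971e+02 -4.0000e-02  6.7890e+01]
shift mm [ 3.6  1.3 -1.4] turn -0.1
```

View pics/w2.png

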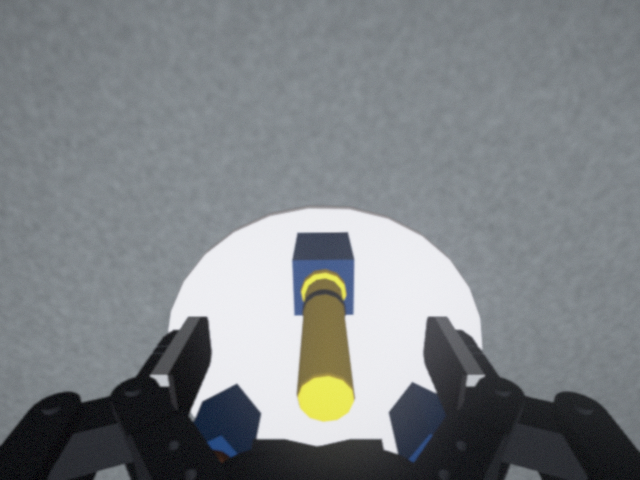

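The pin stands between the pads (top at (325,397), block at (323,285)), so I'll nudge 4 mm along tool x and close.

{"name": "apply_moves", "arguments": {
  "xyz": [
    [4,1,-1],
    [4,1,-1],
    [4,1,-1],
    [4,1,-1],
    [4,1,-1]
  ],
  "turn": [0,0,0,0,0],
  "fingers": [1,0.5,0,-0.6,-1],
  "squeeze": 60
}}

```text
clock: 2.35
ee_pos: [0.5058, -0.1772, 0.2691]
eef_rot: [180.0, 0.0, 68.0]
ft_force: [-0.3, -0.6, 0.5]
opening: 0.0285
gripper_force: 0.0
```

{"name": "apply_moves", "arguments": {
  "xyz": [
    [0,0,0],
    [0,0,0],
    [0,0,0],
    [0,0,0],
    [0,0,0]
  ],
  "turn": [0,0,0,0,0],
  "fingers": [-1,-1,-1,-1,-1]
}}

```text
clock: 2.85
ee_pos: [0.5059, -0.1772, 0.2691]
eef_rot: [180.0, 0.0, 68.0]
ft_force: [-0.6, 0.8, 6.1]
opening: 0.0162
gripper_force: 58.4
```

{"name": "apply_moves", "arguments": {
  "xyz": [
    [0,0,-6],
    [0,0,-16],
    [0,0,-30],
    [0,0,-45],
    [0,0,-60]
  ],
  "turn": [0,0,0,0,0],
  "fingers": [-1,-1,-1,-1,-1]
}}

```text
clock: 3.35
ee_pos: [0.5057, -0.1771, 0.3298]
eef_rot: [-180.0, 0.0, 68.0]
ft_force: [-0.4, 0.6, -0.9]
opening: 0.0167
gripper_force: 58.4
```

{"name": "apply_moves", "arguments": {
  "xyz": [
    [0,0,-15],
    [0,0,-35],
    [0,0,-55],
    [0,0,-70],
    [0,0,-80]
  ],
  "turn": [0,0,0,0,0],
  "fingers": [-1,-1,-1,-1,-1]
}}

```text
clock: 3.85
ee_pos: [0.5057, -0.177, 0.4104]
eef_rot: [179.9, 0.0, 68.0]
ft_force: [-0.3, -0.6, -1.0]
opening: 0.0164
gripper_force: 58.4
```

Run:
```python
from h import *
viewer.grab_frame('wrist')
c=cam('wrist'); I,D=viewer.grab_frame('wrist'); np.savez('pics/w3.npz',I=I,D=D); cv2.imwrite('pics/w3.png',I[:,:,::-1])
I,D=viewer.grab_frame('scene'); np.savez('pics/s3.npz',I=I,D=D);cv2.imwrite('pics/s3.png',cv2.resize(I[60:330,90:450,::-1],(800,600)))
delta([.517,.2615,.42],68); print(manip.get_state()['opening'])
```

```text
t 4.0 pos [ 0.5057 -0.1771  0.4089] rot [179.97   0.    67.99]
shift mm [ 410.8 -153.9  -11.1] turn -0.0
0.016381640689902936
```

View pics/s3.png

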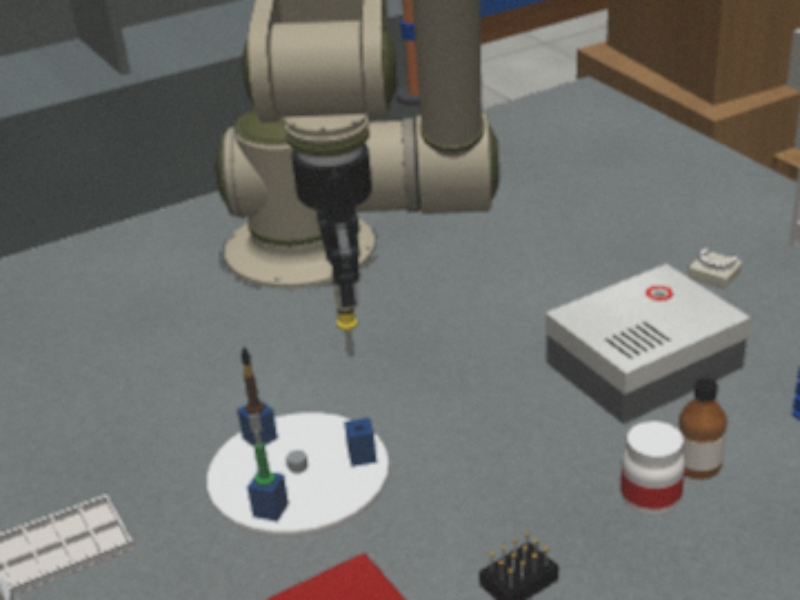

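View pics/w3.png

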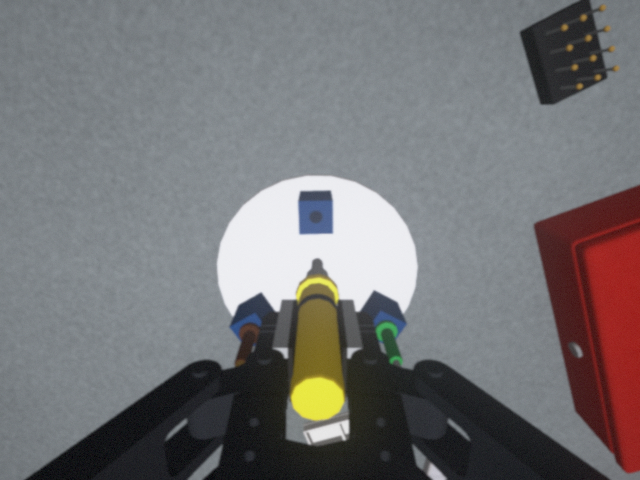

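The scene view shows the pin held upright over an empty socket, with the other two instruments still in their sockets. The wrist view shows the tip at (317,262) and the handle top at (317,398). Next I'll carry it towards the unit.

{"name": "apply_moves", "arguments": {
  "xyz": [
    [30,-11,0],
    [75,-28,0],
    [120,-45,0],
    [165,-62,0],
    [210,-79,0]
  ],
  "turn": [0,0,0,0,0],
  "fingers": [-1,-1,-1,-1,-1]
}}

```text
clock: 4.5
ee_pos: [0.511, 0.0489, 0.4078]
eef_rot: [-179.9, 0.0, 68.0]
ft_force: [0.9, 0.3, -1.0]
opening: 0.0167
gripper_force: 58.5
```

{"name": "apply_moves", "arguments": {
  "xyz": [
    [45,-17,0],
    [90,-34,0],
    [135,-51,0],
    [175,-66,0],
    [200,-75,0]
  ],
  "turn": [0,0,0,0,0],
  "fingers": [-1,-1,-1,-1,-1]
}}

```text
clock: 5.0
ee_pos: [0.5162, 0.2635, 0.4075]
eef_rot: [-179.9, 0.1, 68.1]
ft_force: [-0.4, -0.7, -1.1]
opening: 0.0166
gripper_force: 58.5
```

{"name": "apply_moves", "arguments": {
  "xyz": [
    [0,0,10],
    [0,0,20],
    [0,0,30],
    [0,0,40],
    [0,0,40]
  ],
  "turn": [0,0,0,0,0],
  "fingers": [-1,-1,-1,-1,-1]
}}

```text
clock: 5.5
ee_pos: [0.5168, 0.2598, 0.367]
eef_rot: [-179.9, 0.1, 67.9]
ft_force: [-0.4, -0.6, -0.1]
opening: 0.0166
gripper_force: 58.5
```

Run:
```python
from h import *
viewer.grab_frame('wrist')
c=cam('wrist'); I,D=viewer.grab_frame('wrist'); np.savez('pics/w4.npz',I=I,D=D); cv2.imwrite('pics/w4.png',I[:,:,::-1])
delta([.517,.2615,.37],68); print(manip.get_state()['opening'])
```

```text
t 5.6 pos [0.517  0.2601 0.3687] rot [-1.7999e+02  1.0000e-02  6.7940e+01]
shift mm [ 1.3 -0.5 -1.3] turn -0.1
0.016401403980249512
```

View pics/w4.png

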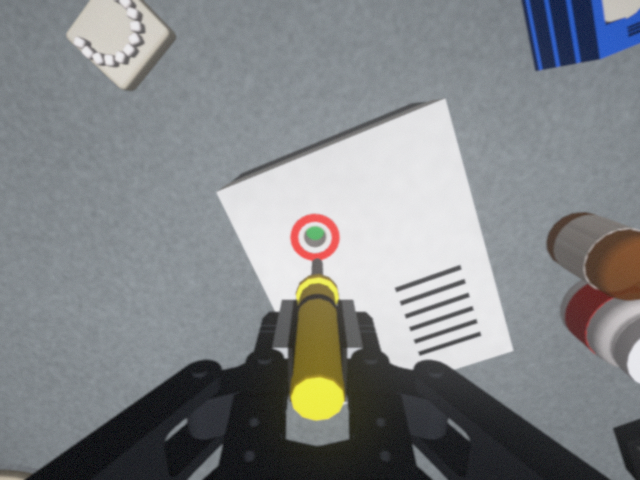

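The wrist view shows the red ring at (315,237), the green button inside it, and the pin tip at (317,261). I'll compute both positions through the same camera.

Run:
```python
from h import *
d=np.load('pics/w4.npz'); I=d['I'];D=d['D'];c=cam('wrist');P=cloud(c,D)
H=cv2.cvtColor(I,cv2.COLOR_RGB2HSV); h,s,v=[H[...,i].astype(int) for i in range(3)]
Rm=((h<8)|(h>172))&(s>110); Rm[:200]=0;Rm[275:]=0;Rm[:,:280]=0;Rm[:,350:]=0
k=max(cv2.findContours(Rm.astype(np.uint8),0,1)[0],key=cv2.contourArea); e=cv2.fitEllipse(cv2.convexHull(k)); print('ring',e,ray(c,*e[0],.085), np.median(P[Rm],0))
s_=manip.get_state(); print(s_['ee_pos'])
# pin: column-wise profile
for r in range(256,280,2):
    a=P[r,305:331]; m=(a[:,2]>.1); u=np.nonzero(m)[0]+305
    if len(u): print(r,u.min(),u.max(),'n',len(u),P[r,(u.min()+u.max())//2].round(4), v[r,u.min()],v[r,u.max()])
Y=((h>20)&(h<35)&(s>110)&(v>60)); Y[:,:250]=0;Y[:,400:]=0; vv,uu=np.nonzero(Y)
T=Y&(v>190); T[:370]=0; vv,uu=np.nonzero(T); z=np.median(P[T][:,2]); print('top',uu.mean(),vv.mean(),z,ray(c,uu.mean(),vv.mean(),z))
for r in (300,320,340,360): 
    u=np.nonzero(Y[r])[0]; print(r,u.min(),u.max(),P[r,(u.min()+u.max())//2].round(4))
```

```text
ring ((314.5298767089844, 236.87539672851562), (45.752498626708984, 48.0015869140625), 93.0354995727539) [0.51565845 0.26073426 0.085     ] [0.51646718 0.26173012 0.08600156]
[0.51695519 0.26013869 0.36869835]
258 315 319 n 5 [0.5174 0.2603 0.1262] 191 197
260 312 321 n 10 [0.517  0.2609 0.1305] 189 174
262 312 322 n 11 [0.5172 0.2599 0.1316] 146 173
264 312 323 n 12 [0.5174 0.2605 0.1361] 141 204
266 312 323 n 12 [0.5175 0.2607 0.1397] 129 200
268 312 323 n 12 [0.5176 0.2609 0.1429] 129 196
270 312 323 n 12 [0.5174 0.2604 0.1447] 129 193
272 312 323 n 12 [0.5176 0.2609 0.1486] 125 192
274 311 323 n 13 [0.5203 0.2675 0.1672] 148 179
276 307 328 n 22 [0.5204 0.2677 0.1701] 186 198
278 305 330 n 26 [0.52   0.2669 0.1705] 169 185
top 317.111361079865 398.1957255343082 0.24105464042466168 [0.51652516 0.25817788 0.24105464]
300 297 337 [0.5196 0.2657 0.1908]
320 298 336 [0.5194 0.2653 0.2067]
340 296 339 [0.5195 0.2657 0.221 ]
360 294 341 [0.5195 0.2656 0.2324]
```

{"name": "apply_moves", "arguments": {
  "xyz": [
    [3,-1,0],
    [3,-1,10],
    [3,-1,20],
    [3,-1,30],
    [3,-1,33]
  ],
  "turn": [0,0,0,0,0],
  "fingers": [-1,-1,-1,-1,-1]
}}

```text
clock: 6.1
ee_pos: [0.5168, 0.2638, 0.334]
eef_rot: [-179.9, 0.1, 68.0]
ft_force: [-0.1, -0.0, -0.8]
opening: 0.0168
gripper_force: 58.5
```

Run:
```python
from h import *
viewer.grab_frame('wrist')
c=cam('wrist'); I,D=viewer.grab_frame('wrist'); P=cloud(c,D)
cv2.imwrite('pics/w5.png',cv2.resize(I[200:320,237:397,::-1],(800,600)))
H=cv2.cvtColor(I,cv2.COLOR_RGB2HSV); h,s,v=[H[...,i].astype(int) for i in range(3)]
Rm=((h<8)|(h>172))&(s>110); Rm[:200]=0;Rm[300:]=0;Rm[:,:270]=0;Rm[:,360:]=0
vv,uu=np.nonzero(Rm);X=np.array([ray(c,a,b,.085)[:2] for a,b in zip(uu,vv)])
print(uu.min(),uu.max(),vv.min(),vv.max(),'ring',cv2.minEnclosingCircle((X*1000).astype(np.float32)))
Y=((h>20)&(h<35)&(s>110)&(v>60)); Y[:,:250]=0;Y[:,400:]=0
T=Y&(v>190); T[:370]=0; vv,uu=np.nonzero(T); z=np.median(P[T][:,2]); print('top',z,ray(c,uu.mean(),vv.mean(),z))
n=np.array([.375,.927])
for r in list(range(250,276,3))+[320,350]:
    a=P[r,300:345]; u=np.nonzero(a[:,2]>.095 )[0]+300
    if len(u): p=P[r,(u.min()+u.max())//2]; print(r,u.min(),u.max(),p.round(4),(p[:2]-(.0035 if p[2]<.13 else .009)*n).round(4))
print(manip.get_state()['ee_pos'],manip.get_state()['ft_force'])
```

```text
290 344 234 280 ring ((515.21240234375, 260.266845703125), 17.230724334716797)
top 0.20653664988326143 [0.51614034 0.26181311 0.20653665]
259 318 318 [0.5176 0.2643 0.0951] [0.5163 0.261 ]
262 313 321 [0.5169 0.2641 0.0988] [0.5156 0.2608]
265 312 323 [0.5167 0.2638 0.1025] [0.5154 0.2605]
268 312 323 [0.517  0.2644 0.1086] [0.5157 0.2612]
271 312 323 [0.5167 0.2637 0.111 ] [0.5154 0.2605]
274 312 323 [0.5197 0.2708 0.1322] [0.5163 0.2625]
320 300 344 [0.5209 0.2685 0.1728] [0.5176 0.2602]
350 300 344 [0.5208 0.2688 0.1928] [0.5174 0.2604]
[0.51696378 0.26380517 0.33495785] [-0.07268886  0.35899497 -0.56663604]
```

View pics/w5.png

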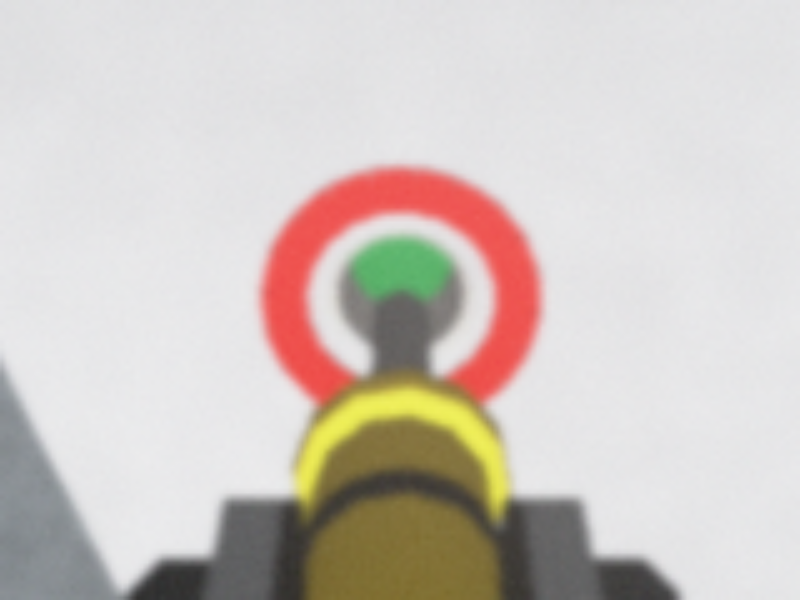

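The close-up shows the tip just above the hole, centred on the ring (crop: ring (401,305), tip (401,300) before descent). It agrees within 1 mm, so I'll descend.

{"name": "apply_moves", "arguments": {
  "xyz": [
    [0,0,4],
    [0,0,8],
    [0,0,12],
    [0,0,15],
    [0,0,17]
  ],
  "turn": [0,0,0,0,0],
  "fingers": [-1,-1,-1,-1,-1]
}}

```text
clock: 6.7
ee_pos: [0.5169, 0.2638, 0.3184]
eef_rot: [-180.0, 0.0, 68.0]
ft_force: [0.4, 0.4, -0.6]
opening: 0.0168
gripper_force: 58.5
```

{"name": "apply_moves", "arguments": {
  "xyz": [
    [0,0,1],
    [0,0,2],
    [0,0,3],
    [0,0,4],
    [0,0,4]
  ],
  "turn": [0,0,0,0,0],
  "fingers": [-1,-1,-1,-1,-1]
}}

```text
clock: 7.2
ee_pos: [0.5169, 0.2638, 0.3146]
eef_rot: [-180.0, 0.0, 68.0]
ft_force: [-0.0, 0.1, -0.8]
opening: 0.0164
gripper_force: 58.5
```

{"name": "apply_moves", "arguments": {
  "xyz": [
    [0,0,1],
    [0,0,2],
    [0,0,3],
    [0,0,3],
    [0,0,3]
  ],
  "turn": [0,0,0,0,0],
  "fingers": [-1,-1,-1,-1,-1]
}}

```text
clock: 7.7
ee_pos: [0.517, 0.2639, 0.3119]
eef_rot: [180.0, -0.0, 68.0]
ft_force: [-0.2, 0.6, 3.1]
opening: 0.0168
gripper_force: 58.5
```

{"name": "apply_moves", "arguments": {
  "xyz": [
    [0,0,0.5],
    [0,0,1],
    [0,0,1.5],
    [0,0,2],
    [0,0,2]
  ],
  "turn": [0,0,0,0,0],
  "fingers": [-1,-1,-1,-1,-1]
}}

```text
clock: 8.2
ee_pos: [0.517, 0.2638, 0.3098]
eef_rot: [180.0, -0.0, 68.0]
ft_force: [0.2, 0.7, 4.1]
opening: 0.0161
gripper_force: 58.5
```

{"name": "apply_moves", "arguments": {
  "xyz": [
    [0,0,0.5],
    [0,0,1],
    [0,0,1.5],
    [0,0,2],
    [0,0,2]
  ],
  "turn": [0,0,0,0,0],
  "fingers": [-1,-1,-1,-1,-1]
}}

```text
clock: 8.7
ee_pos: [0.517, 0.2638, 0.308]
eef_rot: [180.0, -0.0, 68.0]
ft_force: [-0.3, 0.2, 6.8]
opening: 0.0161
gripper_force: 58.9
```

{"name": "apply_moves", "arguments": {
  "xyz": [
    [0,0,0.2],
    [0,0,0.4],
    [0,0,0.6],
    [0,0,0.6],
    [0,0,0.6]
  ],
  "turn": [0,0,0,0,0],
  "fingers": [-1,-1,-1,-1,-1]
}}

```text
clock: 9.2
ee_pos: [0.517, 0.2639, 0.3079]
eef_rot: [180.0, -0.0, 68.0]
ft_force: [-1.9, 0.3, 9.7]
opening: 0.0168
gripper_force: 59.2
```

{"name": "apply_moves", "arguments": {
  "xyz": [
    [0,0,0.2],
    [0,0,0.4],
    [0,0,0.6],
    [0,0,0.6],
    [0,0,0.6]
  ],
  "turn": [0,0,0,0,0],
  "fingers": [-1,-1,-1,-1,-1]
}}

```text
clock: 9.7
ee_pos: [0.5169, 0.2639, 0.3078]
eef_rot: [179.9, -0.1, 68.0]
ft_force: [-2.1, 0.0, 12.4]
opening: 0.0166
gripper_force: 59.5
```

Run:
```python
from h import *
viewer.grab_frame('scene')
c=cam('wrist'); I,D=viewer.grab_frame('wrist'); P=cloud(c,D)
H=cv2.cvtColor(I,cv2.COLOR_RGB2HSV); h,s,v=[H[...,i].astype(int) for i in range(3)]
T=(h>20)&(h<35)&(s>110)&(v>190); T[:370]=0; T[:,:250]=0;T[:,400:]=0; vv,uu=np.nonzero(T); z=np.median(P[T][:,2]); print('tip z',z-.116,ray(c,uu.mean(),vv.mean(),z))
I2,_=viewer.grab_frame('scene'); cv2.imwrite('pics/end.png',np.vstack([cv2.resize(I[:,:,::-1],(400,300)),cv2.resize(I2[:,:,::-1],(400,300))]))
s=manip.get_state(); print(s['ee_pos'],s['ft_force'],s['gripper_force'],s['clock'])
```

```text
tip z 0.06423298465394096 [0.51685567 0.26217897 0.18023298]
[0.51693787 0.26389652 0.30777382] [-2.29130195  0.5546413  13.00009174] 59.51785504817963 9.85
```

View pics/end.png

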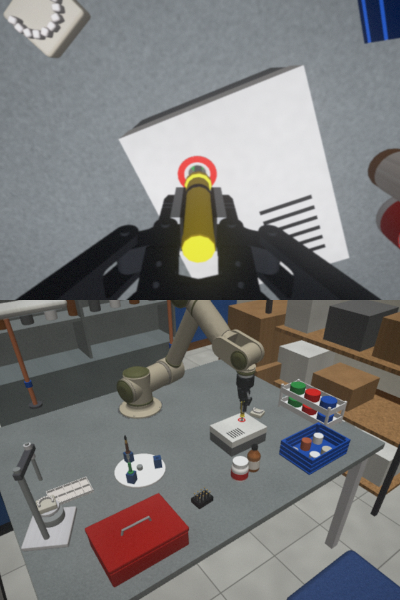

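The pin's tip is in the ring at about 64 mm height, bottomed out at about 13 N, and nothing else has moved. Handing in.

```bash
python3 -c "
from h import *
print(order.job_done())"
```

```text
the job is handed in; nothing more can be done
None
```

The reset pin is still gripped and holding the green button fully down at about 13 N, the other two instruments are still in the stand, nothing else appeared to have moved in the last camera view, and the job was handed in at about 10 s.

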